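# Coating check on a canister: roll the ringed spot up and hold the gauge on it

## Robot

A 7-joint arm with a two-finger parallel gripper is mounted at the origin on the work surface. World frame = base frame: x ahead of the robot, y to its left, z up, the work surface at z = 0. Lengths are in m, angles in rad, forces in N, time in s.
With the tool pointing down it reaches from about 0.35 to 0.9 m from the base axis. Payload 8.1 kg.
Tool frame: the origin (TCP) lies midway between the tips of the shut fingers; the grasp point (between the pads) lies 19 mm behind it; z points along the fingers, y is the line along which they close (so a half turn about z gives the same grasp; the last joint's range is limited). The gripper opens to 92 mm and grips with 3 to 60 N. Pads are 19 mm wide; open, the fingers measure 130 mm over their backs; the gripper's body (75 mm by 190 mm) begins 47 mm behind the grasp point.
Start: joints at [-1.309, 0.434, 0.025, 1.573, -0.012, 1.134, -0.075], TCP at [0.223, 0.584, 0.227] pointing down, gripper open.
Joint ranges: [-2.62, 2.62], [-0.44, 2.09], [-1.27, 1.32], [0.08, 2.57], [-1.32, 4.46], [0.12, 2], [-2.74, 2.74]. Speed limits (rad/s): [2.22, 2.22, 3.01, 3.01, 3.14, 3.14, 3.14].

## Interface

Orientations are given as a rotation vector (axis times angle).
In Python, from cell import observe, cams, job gives the robot as it stands. The module is installed in compiled form; this text tells all that it offers.
- The arm moves only by the tool step_arm, never from a script. Its argument "steps" is a list of rows, each a list of 6 numbers: the shift along the world's x, y, z in mm, then the turn, a rotation vector about the world's x, y, z in rad. In form: [[dx, dy, dz, rx, ry, rz], ...]. A call has 1 to 20 rows; each row shifts and turns the commanded pose from where the row before left it; what a row does not reach is not made up. A row lasts 1/12 s, in which the tool goes at most 41.7 mm and 7.16 degrees, less where a joint would pass 70% of its speed; a pose out of reach is approached as far as the arm can. A call with a gripper value outside its range is refused whole. "gripper" is the opening, from 0 (shut) to 1 (fully open), set as the call begins (left out, the last holds). The fingers move at their own pace and stop on an object; "force" is the grip in N (left out, the last holds). Time passes only in rows, so rows that do not move let the fingers close. It gives the time, the measured TCP pose, the force, the opening and the grip force at its end, in the units of the state.
- observe(): the state, without advancing time (a new reading comes with each control period).
- cams.get_image(name): name is "side" or "top"; returns the picture (420x560x3 uint8, red, green, blue); there is no depth.
- cams.get_calibration(name): a dict with "fov_y" (degrees; the focal length in pixels is half the picture's height over the tangent of half this angle, whatever the lens; pixels are square), "cx", "cy" (the principal point, pixels), "world_to_cam" (4x4, takes a point from world to camera coordinates). Camera axes: x right, y up, looking along -z (the intrinsics and any distortion apply to the point x, -y, -z); pixel columns grow to the right and rows downward; lengths in m; the calibration is good to about 2 mm. A picture is of the moment at which its call begins. get_calibration takes no time and is no camera call.
- job.sign_off(): hands the job in; it is judged then, once.
The state is a dict: "clock": time; "joints": joint angles; "dq": joint speeds; "joint_efforts": joint torques, N m; "position": TCP position; "ee_rot": TCP orientation; "force": force on the tool from outside, world axes, zero at the start; "ft_torque": the same for the moment, N m; "width": opening from 0.0 (shut) to 1.0 (fully open); "gripper_force": force on a finger pad.
Only numpy, scipy, OpenCV 4.12 (cv2) and the standard library are available. Lean on these libraries where they do the work, as an engineer would, in place of code of your own. Each camera call takes 0.05 s, during which the arm holds its last target. There are 200 camera calls.

## Task

Roll the lying canister along the felt mat until the red-ringed spot on its side is on top, and let it come to rest there. Then take the pen coating gauge out of its stand and press its spring tip lightly onto the coating inside the ring, square to the surface, so that the sleeve is pushed part of the way in but not to its stop. Finish holding the gauge steady there in the gripper; keep the canister on the mat, do not jab it with the gauge, and leave the other canister, the marker and the foil block alone.

Things in the scene. Friction and masses are not known exactly. Their poses are not given: they have to be found in the camera images.
- canister: cream steel canister lying on the mat, radius 42 mm, 136 mm long with lid, plus a 28 mm black knob on the lid; 0.2-0.34 kg. Origin on its axis, mid-length. z along the axis to the lid; x from the axis out through the ringed spot (vertical when the spot is on top). Starts with the spot 35 to 80 degrees from the top, on the side away from the robot. It rolls easily, stays where left
- spot (a point): centre of the red ring (18 mm across, line 2 mm) inked on the canister's curved side, 18 mm from mid-length towards the base (end without knob); axes as the canister's
- mat: grey felt mat fixed to the table, 300 x 240 mm, 3 mm thick, under the canister. Origin at the centre of its underside; x along its 300 mm side, away from the robot; z level along its 240 mm side, to the robot's left (the canister's axis lies along it); y straight down
- gauge: pen gauge upright in its stand, 126 mm long, 0.11 kg. Origin at the end of its tip, sleeve out; z up along it. 10 mm of sprung steel sleeve (9 mm dia., round end), black nose of 16 mm dia. to z = 44 mm, then a flat-sided grey case with orange cheeks, 30 mm along x by 22 mm along y, to its top at z = 126 mm. Grip it across the 22 mm at z about 92 mm; display on the +x face
- tip (a point): end of the gauge's steel sleeve, the point that touches; it moves up the gauge with the sleeve; axes as the gauge's
- sleeve (a joint): how far the spring sleeve is pushed into the nose (m): 0 fully out, 0.007 at its stop. The spring pushes back with 1 N as it starts to move, 3.5 N at the stop
- stand: aluminium stand fixed to the table, 70 mm (x) by 100 mm (y), 50 mm high; the gauge's nose hangs in a 19.5 mm through hole 18 mm from the middle towards -y, its case resting on the top; a round zero plate is let into the other end. Origin at the centre of its underside, z up. Lift the gauge 45 mm to clear the hole
- neighbour: another canister of the same kind, standing on its base, lid up, 164 mm high with knob; origin at the centre of its base; not to be touched
- marker: red marker pen with black cap, 130 mm long, 13 mm thick, lying on the table along its x; origin below its middle, on the table; not to be touched
- foils: small wooden block 62 x 44 x 16 mm with a blue and a yellow calibration foil on top; origin at the centre of its underside; not to be touched
Mind the look-alikes: they are no part of the job. What is shaped like the gauge but blue or turquoise is not meant.

How it is judged:
On the way:
1. the ringed spot is on top (within 10 degrees) and the canister rests on the mat, the gauge still in its stand (angle between canister's own x axis and vertical below 0.175 rad and height (world z) of spot above 0.08 m and linear speed of canister below 0.01 m/s and contact force between canister and mat above 0.5 N and contact force between gauge and stand above 0.3 N), for 0.3 s.
At the end, for the whole second after the job is handed in: Gauge held in the fingers, tip within 7.5 mm of the ring's centre, square to the surface within 10 degrees, 0.7 to 5 N, sleeve in by 0.7 to 6.6 mm; spot on top within 11 degrees; canister on the mat, touched only by mat and gauge; all still (distance between tip and spot below 0.0075 m and angle between the z axis of gauge and the x axis of canister, either way round below 0.175 rad and angle between gauge's own z axis and vertical below 0.35 rad and contact force between gauge and canister between 0.7 and 5 N and value of joint sleeve between 0.0007 and 0.0066 m and angle between canister's own x axis and vertical below 0.2 rad and height (world z) of spot above 0.08 m and contact force between canister and mat above 0.5 N and contact force between the fingers and gauge above 2 N and contact force between each of the fingers, the arm and canister below 0.2 N and contact force between gauge and stand below 0.05 N and linear speed of each of canister, gauge below 0.01 m/s); the arm keeps its last pose, push and grip.
It fails at once if the canister is lifted off the mat (height (world z) of canister above 0.065 m).
It fails at once if the canister is jabbed with the gauge (over 15 N) (contact force between gauge and canister above 15 N).
It fails at once if the other canister is moved (distance of neighbour from where it was at the start of the episode above 0.015 m).
It fails at once if the marker is moved (distance of marker from where it was at the start of the episode above 0.015 m).
It fails at once if the foil block is moved (distance of foils from where it was at the start of the episode above 0.015 m).
It also fails if it takes over 61 s, if anything falls off the work surface, if the arm or the gripper's body presses on something with over 40 N, if the wrist force passes 120 N, or if a joint passes its speed limit or range.

## Working session

There is one attempt and no reset: what is moved stays moved. The work goes in short steps, Python scripts to look and compute and a tool call to move; the robot and the scene stay as the last step left them, time stands still between calls to the robot, and variables do not carry over. Pictures are saved under pics/ and viewed, at most 10 in all, crops included, and the job is handed in when it is done.

Besides the shell and the picture viewer there is one more tool, called after "Emit:" by a JSON object that holds its "fn" and its "kwargs". step_arm: Moves the arm, as the interface text tells. Its arguments: {"type":"object","properties":{"steps":{"type":"array","items":{"type":"array","items":{"type":"number"}}},"gripper":{"type":"number"},"force":{"type":"number"}},"required":["steps"]}

```bash
mkdir -p pics; python3 - <<'E'
from cell import observe,cams,job
import cv2
print(observe())
for n in("side","top"):
    im=cams.get_image(n); cv2.imwrite(f"pics/{n}0.png",im[:,:,::-1]); print(n,cams.get_calibration(n))
E
```

```text
{'clock': 0.0, 'joints': array([-1.30857012,  0.43523159,  0.0249545 ,  1.57408999, -0.01160993,
        1.13401784, -0.07511707]), 'dq': array([-0.00058212, -0.0013838 , -0.00111758,  0.00028193, -0.00068969,
       -0.00193223,  0.00091817]), 'joint_efforts': array([ 5.98166334e-04, -6.67842293e+01,  9.85074006e-01, -3.14461255e+01,
       -6.05414459e-02,  4.29993134e-02,  1.91194786e-04]), 'position': array([0.22284799, 0.58336703, 0.22594217]), 'ee_rot': array([-5.69979739e-01, -3.08928720e+00,  2.50288564e-03]), 'force': array([-1.06922417,  0.34604047,  0.04159716]), 'ft_torque': array([ 0.01194063, -0.02292897,  0.01187377]), 'gripper_force': 0.0, 'width': 0.9992558956254591}
side {'fov_y': 48.931213887351426, 'cx': 281.19487577733804, 'cy': 205.02090782857144, 'world_to_cam': array([[-0.99594317, -0.08778879,  0.01975675,  0.52524449],
       [ 0.06845131, -0.5966143 ,  0.79960353, -0.13978802],
       [-0.05840907,  0.79771205,  0.60020319, -0.91265196],
       [ 0.        ,  0.        ,  0.        ,  1.        ]])}
top {'fov_y': 47.59506537975992, 'cx': 277.48583708008846, 'cy': 208.9296865176772, 'world_to_cam': array([[ 0.01093668, -0.99963428, -0.02473228, -0.03408067],
       [ 0.98640277,  0.00672919,  0.16420806, -0.52952521],
       [-0.16398158, -0.02619187,  0.98611563, -1.1091268 ],
       [ 0.        ,  0.        ,  0.        ,  1.        ]])}
```

View pics/side0.png

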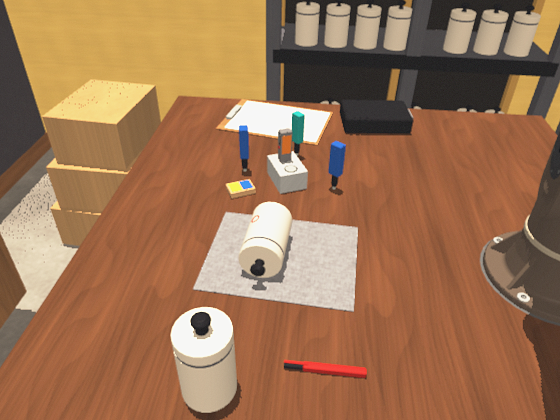

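View pics/top0.png

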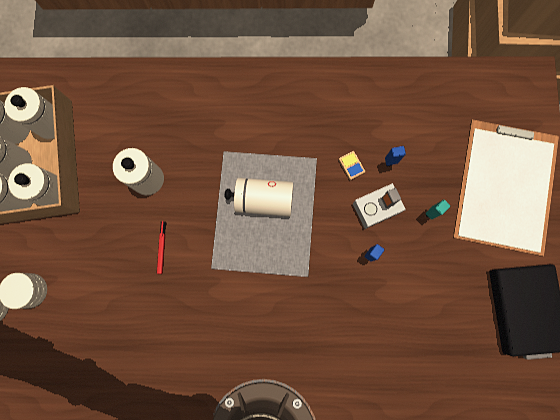

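The top view shows the canister at about (265,198), with its knob on the left (+y) and the ring at (272,184). The stand is at (380,206), with the grey and orange gauge at (391,198). Blue/turquoise decoys stand around it, the foils are at (351,165), the marker at (161,248) and the neighbour at (135,170). Next I'll zoom in.

```bash
cat > h.py <<'E'
import numpy as np,cv2
from cell import observe,cams,job
def K(n):
    c=cams.get_calibration(n); f=210/np.tan(np.radians(c["fov_y"]/2)); return f,c["cx"],c["cy"],np.array(c["world_to_cam"])
def ray(n,u,v):
    f,cx,cy,T=K(n); d=T[:3,:3].T@np.array([(u-cx)/f,-(v-cy)/f,-1]); return -T[:3,:3].T@T[:3,3],d/np.linalg.norm(d)
def onz(n,u,v,z):
    o,d=ray(n,u,v); return o+d*(z-o[2])/d[2]
def proj(n,p):
    f,cx,cy,T=K(n); q=T[:3,:3]@np.asarray(p)+T[:3,3]; return np.array([cx+f*q[0]/-q[2],cy-f*q[1]/-q[2]])
def tri(a,b):
    A=np.zeros((3,3));r=np.zeros(3)
    for n,(u,v) in(("top",a),("side",b)):
        o,d=ray(n,u,v);P=np.eye(3)-np.outer(d,d);A+=P;r+=P@o
    return np.linalg.solve(A,r)
E
python3 - <<'E'
import cv2,numpy as np
t=cv2.imread("pics/top0.png");s=cv2.imread("pics/side0.png")
def c(im,x,y,w,h,k):return cv2.resize(im[y:y+h,x:x+w],None,fx=k,fy=k,interpolation=cv2.INTER_CUBIC)
a=np.hstack([c(t,340,170,80,60,5),c(s,255,120,80,60,5)][:2])
b=np.hstack([c(t,215,165,100,75,4),c(s,220,195,100,75,4)])
cv2.imwrite("pics/crop.png",np.vstack([a,b]))
E
```

```text
(no output)
```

View pics/crop.png

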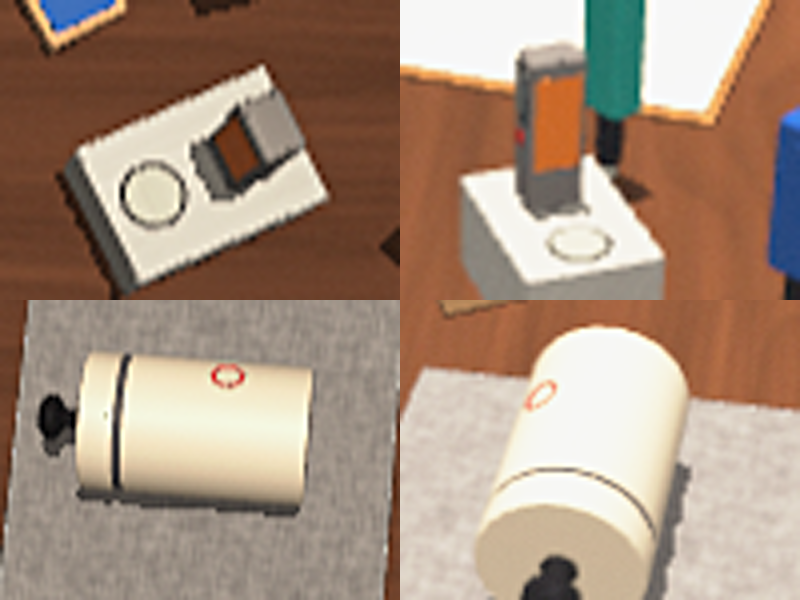

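The crops show the gauge's orange cheeks facing along the stand's long axis, so I'll grip along that axis. The ring lies on the far side of the canister. Now I'll measure.

```bash
cat > m.py <<'E'
from h import *
def ccs(mask,amin=8):
    n,l,s,c=cv2.connectedComponentsWithStats(mask.astype(np.uint8)); return [(c[i],s[i],l==i) for i in range(1,n) if s[i][4]>=amin]
def can(im):
    "axis point, axis dir, ring, angle from the top view"
    h=cv2.cvtColor(im,cv2.COLOR_RGB2HSV)
    i=im.astype(int); cream=(i[...,0]>110)&(i[...,0]-i[...,2]>18)&(h[...,1]<110)&(h[...,2]>120)
    box=np.zeros(cream.shape,bool); box[155:275,214:315]=1
    red=(i[...,0]-i[...,1]>60)&(i[...,1]<190)&box
    m=cv2.morphologyEx(((cream|red)&box).astype(np.uint8),cv2.MORPH_CLOSE,np.ones((7,7)))
    c=max(ccs(m),key=lambda q:q[1][4]); mm=c[2]
    cols=np.where(mm.any(0))[0]; cols=cols[(cols>cols[0]+8)&(cols<cols[-1]-8)]
    up=[np.where(mm[:,k])[0][0]-.5 for k in cols]; lo=[np.where(mm[:,k])[0][-1]+.5 for k in cols]
    ru=np.polyfit(cols,up,1); rl=np.polyfit(cols,lo,1)
    # each silhouette row line -> viewing-plane; axis lies on bisector plane, at z=.045
    def mid(u):
        o,a=ray("top",u,np.polyval(ru,u)); _,b=ray("top",u,np.polyval(rl,u)); d=a+b; return o+d*(.045-o[2])/d[2]
    p,q=mid(cols[0]),mid(cols[-1]); ax=(p-q)/np.linalg.norm(p-q)
    W=[np.linalg.norm(onz("top",u,np.polyval(ru,u),.045)-onz("top",u,np.polyval(rl,u),.045)) for u in (cols[0],cols[-1])]
    r=[x for x in ccs(cv2.dilate((red&mm).astype(np.uint8),np.ones((3,3))))]
    r=max(r,key=lambda x:x[1][4]); yy,xx=np.where(r[2]&red); u,v=(xx.min()+xx.max())/2,(yy.min()+yy.max())/2
    o,d=ray("top",u,v); w=o-p; dp=d-d@ax*ax; wp=w-w@ax*ax
    A,B,C=dp@dp,2*dp@wp,wp@wp-.042**2; t=(-B-np.sqrt(B*B-4*A*C))/2/A; s=o+t*d
    foot=p+(s-p)@ax*ax; n=(s-foot)/.042
    return dict(ends=(cols[0],cols[-1]),width=W,axis=ax,ringpx=(u,v),spot=s,foot=foot,ang=np.degrees(np.arctan2(n[0],n[2])),mid=foot+.018*ax,pq=(p,q))
E
python3 - <<'E'
from m import *
np.set_printoptions(precision=4,suppress=True)
im=cv2.imread("pics/top0.png")[:,:,::-1].copy(); sd=cv2.imread("pics/side0.png")[:,:,::-1].copy()
for k,v in can(im).items(): print(k,v)
i=im.astype(int)
# stand top
st=(i.min(2)>150)&(i.max(2)-i.min(2)<30); st[:, :340]=0; st[:,420:]=0
m=cv2.morphologyEx(st.astype(np.uint8),cv2.MORPH_CLOSE,np.ones((5,5)))
c=max(ccs(m),key=lambda q:q[1][4]); cn=cv2.findContours(c[2].astype(np.uint8),0,1)[0][0]
hull=cv2.convexHull(cn); bp=cv2.boxPoints(cv2.minAreaRect(hull)); print("stand",c[1],[onz("top",*p,.05)[:2] for p in bp],bp)
# mat
g=(i.max(2)-i.min(2)<25)&(i.min(2)>90); g[:,320:]=0;g[:,:205]=0;g[:145]=0
c=max(ccs(g),key=lambda q:q[1][4]);cn=cv2.findContours(c[2].astype(np.uint8),0,1)[0]
bp=cv2.boxPoints(cv2.minAreaRect(np.vstack(cn)));print("mat",[onz("top",*p,.003)[:2] for p in bp])
# blue/turq
h=cv2.cvtColor(im,cv2.COLOR_RGB2HSV); b=(h[...,0]>80)&(h[...,0]<130)&(h[...,1]>120)&(h[...,2]>50)
for x in ccs(b,20): print("decoy",x[1],x[0],onz("top",*x[0],.1)[:2])
h=cv2.cvtColor(sd,cv2.COLOR_RGB2HSV); b=(h[...,0]>80)&(h[...,0]<130)&(h[...,1]>120)&(h[...,2]>50)
for x in ccs(b,20): print("decoy side",x[1],x[0])
# gauge top guess from crop
for p in [(235,108),(278,90),(303,145),(262,165)]: print("gtop",onz("top",340+p[0]/5,170+p[1]/5,.132))
print("nb",onz("top",130,163,.16),"marker",onz("top",163,222,.01),onz("top",159,273,.01))
E
```

```text
ends (np.int64(223), np.int64(305))
width [np.float64(0.28422667707841004), np.float64(0.29152062306729454)]
axis [ 0.0374  0.9993 -0.    ]
ringpx (np.float64(271.5), np.float64(183.5))
spot [nan nan nan]
foot [nan nan nan]
ang nan
mid [nan nan nan]
pq (array([0.5212, 0.1025, 0.045 ]), array([ 0.5138, -0.0959,  0.045 ]))
stand [356 183  49  43 702] [array([ 0.5513, -0.2173]), array([ 0.5942, -0.3057]), array([ 0.5298, -0.3335]), array([ 0.4876, -0.2458])] [[355.6593 200.1609]
 [392.159  182.9249]
 [404.6328 209.3401]
 [368.1331 226.576 ]]
mat [array([0.3855, 0.1344]), array([0.6869, 0.1221]), array([ 0.6689, -0.1261]), array([ 0.3704, -0.104 ])]
decoy [385 146  20  19 251] [394.8964 155.1594] [ 0.6492 -0.303 ]
decoy [347 164  16  12 110] [354.4727 169.4545] [ 0.6145 -0.2087]
decoy [426 200  24  19 230] [437.5652 209.3696] [ 0.5219 -0.396 ]
decoy [365 244  19  17 194] [374.268 252.634] [ 0.422  -0.2501]
decoy side [292 112  12  32 334] [297.3922 126.8922]
decoy side [239 126   9  33 261] [243.3487 141.659 ]
decoy side [329 141  17  36 447] [336.34   158.3154]
decoy side [240 181  12   8  62] [245.5806 184.3065]
gtop [ 0.5559 -0.2758  0.132 ]
gtop [ 0.5643 -0.2951  0.132 ]
gtop [ 0.5393 -0.3055  0.132 ]
gtop [ 0.5302 -0.2871  0.132 ]
nb [0.6118 0.2969 0.16  ] marker [0.5003 0.2569 0.01  ] [0.3741 0.2603 0.01  ]m.py:23: RuntimeWarning: invalid value encountered in sqrt
  A,B,C=dp@dp,2*dp@wp,wp@wp-.042**2; t=(-B-np.sqrt(B*B-4*A*C))/2/A; s=o+t*d
```

```bash
sed -i 's/cream=.*/cream=(i[...,0]-i[...,2]>28)\&(i[...,0]>100)/' m.py; python3 - <<'E'
from m import *
np.set_printoptions(precision=4,suppress=True)
im=cv2.imread("pics/top0.png")[:,:,::-1].copy()
print(im[175:235:5,260].tolist(),im[198,220:310:8].tolist())
for k,v in can(im).items(): print(k,v)
from scipy.spatial.transform import Rotation as R
print(R.from_rotvec(observe()["ee_rot"]).as_matrix())
E
```

```text
[[152, 141, 130], [213, 188, 155], [244, 230, 198], [244, 241, 213], [245, 247, 225], [244, 233, 201], [231, 213, 177], [184, 163, 135], [69, 64, 61], [144, 132, 122], [171, 157, 146], [152, 141, 130]] [[155, 144, 134], [12, 12, 13], [244, 232, 201], [65, 59, 61], [244, 237, 208], [244, 239, 212], [244, 242, 217], [245, 244, 221], [245, 245, 223], [120, 109, 99], [156, 145, 134], [151, 141, 131]]
ends (np.int64(243), np.int64(283))
width [np.float64(0.08470261876425964), np.float64(0.08488343624901457)]
axis [0.0775 0.997  0.    ]
ringpx (np.float64(271.5), np.float64(183.5))
spot [ 0.5849 -0.0155  0.0784]
foot [ 0.5595 -0.0135  0.045 ]
ang 37.26310647183066
mid [0.5609 0.0045 0.045 ]
pq (array([0.5648, 0.0549, 0.045 ]), array([ 0.5573, -0.0425,  0.045 ]))
[[-0.9342  0.3568 -0.0004]
 [ 0.3568  0.9342 -0.0013]
 [-0.0001 -0.0014 -1.    ]]
```

Emit:
{"fn": "step_arm", "kwargs": {"steps": [[22,-32,0,0,0,0.016],[22,-32,0,0,0,0.016],[22,-32,0,0,0,0.016],[22,-32,0,0,0,0.016],[22,-32,0,0,0,0.016],[22,-32,0,0,0,0.016],[22,-32,0,0,0,0.016],[22,-32,0,0,0,0.016],[22,-32,0,0,0,0.016],[22,-32,0,0,0,0.016],[22,-32,0,0,0,0.016],[22,-32,0,0,0,0.016],[22,-32,0,0,0,0.016],[22,-32,0,0,0,0.016],[22,-32,0,0,0,0.016],[22,-32,0,0,0,0.016],[22,-32,0,0,0,0.016],[22,-32,0,0,0,0.016]], "gripper": 0.7, "force": 15}}

```text
clock: 1.6
position: [0.6196, 0.0062, 0.2264]
ee_rot: [-0.119, -3.139, -0.0]
force: [0.8, 0.6, 0.2]
width: 0.699
gripper_force: 0.0
```

Emit:
{"fn": "step_arm", "kwargs": {"steps": [[18,-6,-10,0,0,0],[0,0,-35,0,0,0],[0,0,-35,0,0,0],[0,0,-35,0,0,0],[0,0,-30,0,0,0],[0,0,-25,0,0,0],[0,0,-20,0,0,0],[0,0,0,0,0,0],[0,0,0,0,0,0]]}}

```text
clock: 2.35
position: [0.6361, 0.0018, 0.0359]
ee_rot: [-0.121, -3.137, 0.0]
force: [0.4, -0.6, 0.2]
width: 0.701
gripper_force: 0.0
```

```bash
python3 - <<'E'
from m import *
for n in("side","top"):
    im=cams.get_image(n); cv2.imwrite(f"pics/{n}1.png",im[:,:,::-1])
t=cv2.imread("pics/top1.png")[140:280,190:330];s=cv2.imread("pics/side1.png")[180:320,190:330]
cv2.imwrite("pics/c1.png",cv2.resize(np.hstack([t,s]),None,fx=2.8,fy=2.8))
E
```

```text
(no output)
```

View pics/c1.png

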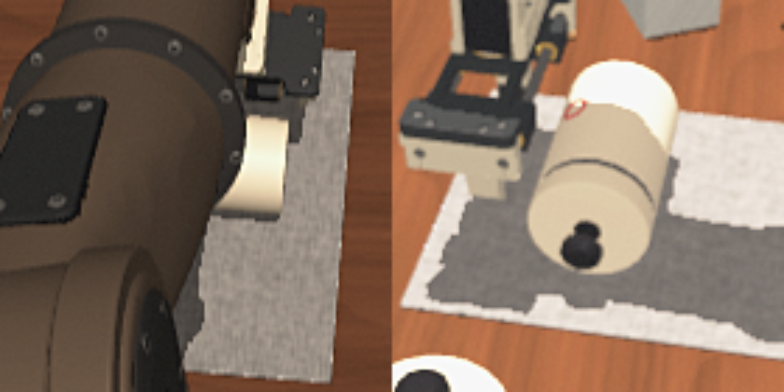

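The arm hides the top view, but the side view shows the ring just left of the canister's upper-left outline. The fingers stand clear on the far side, so I'll push slowly.

Emit:
{"fn": "step_arm", "kwargs": {"steps": [[-5,0,0,0,0,0],[-5,0,0,0,0,0],[-3,0,0,0,0,0],[-2,0,0,0,0,0],[-2,0,0,0,0,0],[-2,0,0,0,0,0],[-2,0,0,0,0,0],[-2,0,0,0,0,0],[-2,0,0,0,0,0],[-2,0,0,0,0,0],[-2,0,0,0,0,0],[-2,0,0,0,0,0],[-2,0,0,0,0,0],[-2,0,0,0,0,0],[-1,0,0,0,0,0],[0,0,0,0,0,0],[0,0,0,0,0,0],[0,0,0,0,0,0]]}}

```text
clock: 3.95
position: [0.6011, 0.0019, 0.0368]
ee_rot: [0.121, 3.139, 0.0]
force: [0.0, -0.0, -0.3]
width: 0.7
gripper_force: 0.0
```

```bash
cat > sr.py <<'E'
from m import *
import sys
# ring in side view -> intersect with cylinder of unknown axis: report spot for given axis x (rolling relation)
def ringside(im):
    i=im.astype(int); red=(i[...,0]-i[...,1]>45)&(i[...,1]<215)&(i[...,0]>150)
    h=cv2.cvtColor(im,cv2.COLOR_RGB2HSV)
    red&=((h[...,0]<9)|(h[...,0]>172))&(h[...,1]>70)
    red[:195]=0;red[275:]=0;red[:,:225]=0;red[:,310:]=0
    c=ccs(cv2.dilate(red.astype(np.uint8),np.ones((3,3))))
    c=max(c,key=lambda x:x[1][4]); yy,xx=np.where(c[2]&red)
    return (xx.min()+xx.max())/2,(yy.min()+yy.max())/2,len(xx)
def solve(u,v,x0=.5595,a0=np.radians(37.3)):
    "rolled distance d: axis at x0-d, angle a0-d/.042 at spot's y; match side ray's column"
    from scipy.optimize import least_squares
    def f(p):
        d,y=p;a=a0-d/.042; return proj("side",[x0-d+.042*np.sin(a),y,.045+.042*np.cos(a)])-[u,v]
    r=least_squares(f,[0,-.0135],x_scale=.01); return r.x[0],r.x[1],np.degrees(a0-r.x[0]/.042)
E
python3 - <<'E'
from sr import *
for f in("side0","side1"):
    r=ringside(cv2.imread(f"pics/{f}.png")[:,:,::-1].copy()); print(f,r,solve(*r[:2]))
im=cams.get_image("side"); cv2.imwrite("pics/side2.png",im[:,:,::-1]); r=ringside(im); print(r,solve(*r[:2])); print(observe()["position"],observe()["force"])
cv2.imwrite("pics/c2.png",cv2.resize(im[180:320,190:330,::-1],None,fx=4,fy=4))
E
```

```text
side0 (np.float64(252.0), np.float64(219.5), 5) (np.float64(-0.0018446341825286519), np.float64(-0.015266775290250301), np.float64(39.8164227001061))
side1 (np.float64(255.0), np.float64(219.0), 22) (np.float64(0.0015286931473350203), np.float64(-0.014958728896677778), np.float64(35.214579392550775))
(np.float64(270.5), np.float64(217.0), 30) (np.float64(0.01756084140919351), np.float64(-0.01649532603978778), np.float64(13.34375958463435))
[0.60110867 0.00187922 0.03675416] [-0.08726661  0.01867972 -0.18752919]
```

View pics/c2.png

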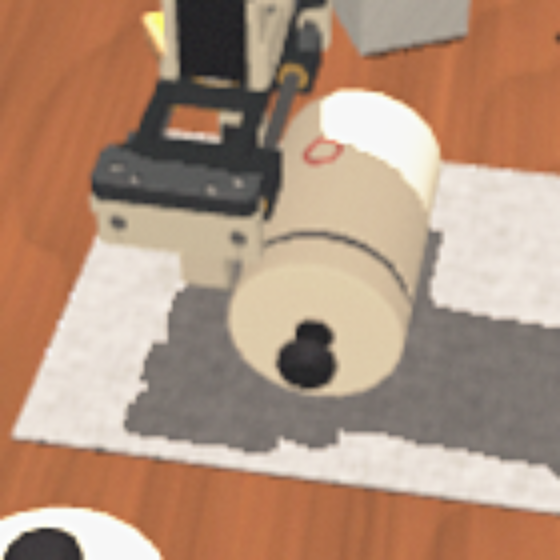

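The ring now sits at about (271,217), near 13° from the top. I'll push a bit more, then retreat and re-measure from above.

Emit:
{"fn": "step_arm", "kwargs": {"steps": [[-1,0,0,0,0,0],[-1,0,0,0,0,0],[-1,0,0,0,0,0],[-1,0,0,0,0,0],[-1,0,0,0,0,0],[-1,0,0,0,0,0],[-1,0,0,0,0,0],[-1,0,0,0,0,0],[0,0,0,0,0,0],[0,0,0,0,0,0],[0,0,0,0,0,0]]}}

```text
clock: 4.92
position: [0.593, 0.0019, 0.0368]
ee_rot: [0.121, 3.139, 0.0]
force: [-0.1, 0.4, 0.3]
width: 0.701
gripper_force: 0.0
```

```bash
python3 - <<'E'
from sr import *
im=cams.get_image("side"); cv2.imwrite("pics/side3.png",im[:,:,::-1]); r=ringside(im); print(r,solve(*r[:2])); print(observe()["position"],observe()["force"])
E
```

```text
(np.float64(275.5), np.float64(217.5), 24) (np.float64(0.02260448440424985), np.float64(-0.01494202163849916), np.float64(6.46329632302839))
[0.59304176 0.0018545  0.03672877] [-0.72469259  0.17567673  0.49049016]
```

Emit:
{"fn": "step_arm", "kwargs": {"steps": [[-1,0,0,0,0,0],[-1,0,0,0,0,0],[-1,0,0,0,0,0],[-0.5,0,0,0,0,0],[0,0,0,0,0,0],[0,0,0,0,0,0],[10,0,0,0,0,0],[20,0,0,0,0,0],[5,0,25,0,0,0],[0,0,40,0,0,0],[0,0,40,0,0,0],[0,0,40,0,0,0],[0,-35,20,0,0,0.04],[0,-41,0,0,0,0.06],[0,-41,0,0,0,0.06],[0,-41,0,0,0,0.06],[0,-41,0,0,0,0.06],[0,-41,0,0,0,0.06],[0,0,0,0,0,0]]}}

```text
clock: 6.55
position: [0.6215, -0.2504, 0.2019]
ee_rot: [0.399, -3.114, 0.01]
force: [-1.5, -1.8, 0.3]
width: 0.699
gripper_force: 0.0
```

```bash
python3 - <<'E'
from sr import *
np.set_printoptions(precision=4,suppress=True)
im=cams.get_image("side"); cv2.imwrite("pics/side4.png",im[:,:,::-1]); r=ringside(im); print(r,solve(*r[:2])); 
t=cams.get_image("top"); cv2.imwrite("pics/top4.png",t[:,:,::-1])
for k,v in can(t).items(): print(k,v)
print(observe()["position"])
cv2.imwrite("pics/c4.png",cv2.resize(np.hstack([t,im])[:,:,::-1],None,fx=.71,fy=.71))
E
```

```text
(np.float64(281.0), np.float64(220.0), 1) (np.float64(0.02832150059473431), np.float64(-0.008045353318006453), np.float64(-1.335772703703021))
ends (np.int64(242), np.int64(283))
width [np.float64(0.0853418306725924), np.float64(0.08485861473539398)]
axis [0.075  0.9972 0.    ]
ringpx (np.float64(269.5), np.float64(203.0))
spot [ 0.5365 -0.0117  0.0869]
foot [ 0.5341 -0.0116  0.045 ]
ang 3.2823578305382366
mid [0.5354 0.0064 0.045 ]
pq (array([0.5392, 0.0568, 0.045 ]), array([ 0.5317, -0.0427,  0.045 ]))
[ 0.6236 -0.2411  0.2015]
```

View pics/c4.png

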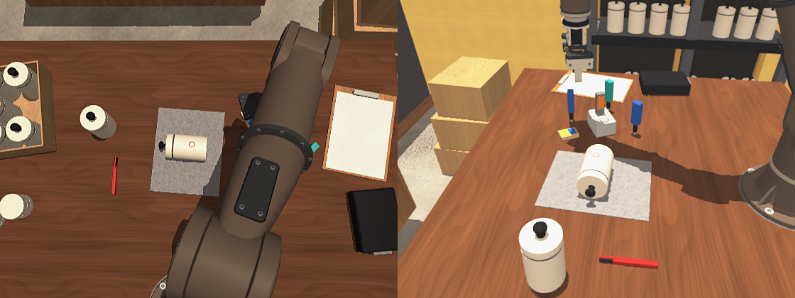

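Top view: the spot is about 3° from the top and the canister rests on the mat; the scene is otherwise undisturbed. Now the gauge, at (0.548, −0.291) with the tool turned +0.195 rad.

Emit:
{"fn": "step_arm", "kwargs": {"steps": [[-25,-17,0,0,0,0.065],[-25,-17,0,0,0,0.065],[-25,-16,0,0,0,0.065],[0,0,0,0,0,0],[0,0,0,0,0,0]], "gripper": 0.6}}

```text
clock: 7.07
position: [0.5486, -0.2879, 0.2021]
ee_rot: [-0.711, 3.06, 0.001]
force: [1.1, 1.1, 0.5]
width: 0.599
gripper_force: 0.0
```

```bash
python3 - <<'E'
from sr import *
from scipy.spatial.transform import Rotation as R
o=observe(); y=R.from_rotvec(o["ee_rot"]).as_matrix()[:,1]; print(o["position"],np.degrees(np.arctan2(y[1],y[0])),y)
# side-view check of gauge: orange cheek + top face centre
s=cv2.imread("pics/side0.png")[:,:,::-1].astype(int)
og=(s[...,0]-s[...,2]>100)&(s[...,0]>180)&(s[...,1]>60); og[:,:275]=0; og[:,305:]=0; og[:120]=0; og[165:]=0
for x in ccs(og): print(x[0],x[1])
t=cv2.imread("pics/top0.png")[:,:,::-1].astype(int)
# top face centre: top (394,195.4) ; side from crop approx (255+552/5,120+52/5)
print(tri((340+270/5,170+127/5),(255+(515+585)/2/5-80,120+55/5)))
E
```

```text
[ 0.54860775 -0.2878904   0.20212478] 116.14933278605095 [-4.40712204e-01  8.97648402e-01  3.15877429e-04]
[286.08219178 144.37671233] [282 136   9  18 146]
[ 0.54705788 -0.29124708  0.13111955]
```

Emit:
{"fn": "step_arm", "kwargs": {"steps": [[-1,-3,-25,0,0,0],[0,0,-30,0,0,0],[0,0,-30,0,0,0],[0,0,-20,0,0,0],[0,0,-12,0,0,0],[0,0,-6,0,0,0],[0,0,0,0,0,0],[0,0,0,0,0,0]]}}

```text
clock: 7.73
position: [0.5496, -0.2907, 0.0796]
ee_rot: [-0.714, 3.058, -0.001]
force: [0.4, 1.4, -0.8]
width: 0.6
gripper_force: 0.0
```

Emit:
{"fn": "step_arm", "kwargs": {"steps": [[0,0,0,0,0,0],[0,0,0,0,0,0],[0,0,0,0,0,0],[0,0,0,0,0,0],[0,0,0,0,0,0],[0,0,0,0,0,0],[0,0,0,0,0,0],[0,0,0,0,0,0]], "gripper": 0.1, "force": 25}}

```text
clock: 8.4
position: [0.5487, -0.2913, 0.079]
ee_rot: [-0.713, 3.059, -0.0]
force: [-0.1, -0.4, 3.9]
width: 0.238
gripper_force: 25.0
```

Emit:
{"fn": "step_arm", "kwargs": {"steps": [[0,0,4,0,0,0],[0,0,8,0,0,0],[0,0,12,0,0,0],[0,0,15,0,0,0],[0,0,15,0,0,0],[0,0,20,0,0,0],[0,0,25,0,0,0],[0,0,20,0,0,0],[0,0,10,0,0,0],[0,15,0,0,0,0],[-2,25,0,0,0,0],[-2,30,0,0,0,0],[-2,30,0,0,0,0],[-2,30,0,0,0,0],[-2,25,0,0,0,0],[-2,25,0,0,0,0],[0,15,0,0,0,0],[0,10,0,0,0,0],[0,0,0,0,0,0],[0,0,0,0,0,0]]}}

```text
clock: 10.07
position: [0.5361, -0.0861, 0.2074]
ee_rot: [0.714, -3.058, 0.0]
force: [0.6, -0.7, -0.7]
width: 0.238
gripper_force: 25.0
```

```bash
python3 - <<'E'
from sr import *
from scipy.spatial.transform import Rotation as R
np.set_printoptions(precision=4,suppress=True)
o=observe(); M=R.from_rotvec(o["ee_rot"]).as_matrix(); print(o["position"],o["force"],M[:,2],o["width"])
im=cams.get_image("side"); t=cams.get_image("top"); cv2.imwrite("pics/side5.png",im[:,:,::-1]); cv2.imwrite("pics/top5.png",t[:,:,::-1])
print("expected tip px", proj("side",o["position"]+M[:,2]*.073), "spot px",proj("side",[.5365,-.0117,.0869]))
cv2.imwrite("pics/c5.png",np.hstack([cv2.resize(im[125:265,210:350,::-1],None,fx=4,fy=4),cv2.resize(t[100:240,200:260,::-1],None,fx=4,fy=4)]))
E
```

```text
[ 0.5361 -0.0861  0.2074] [ 0.6181 -0.7485 -0.7157] [-0.0008 -0.0002 -1.    ] 0.23753775823340137
expected tip px [281.9657 177.3924] spot px [277.9504 218.6432]
```

View pics/c5.png

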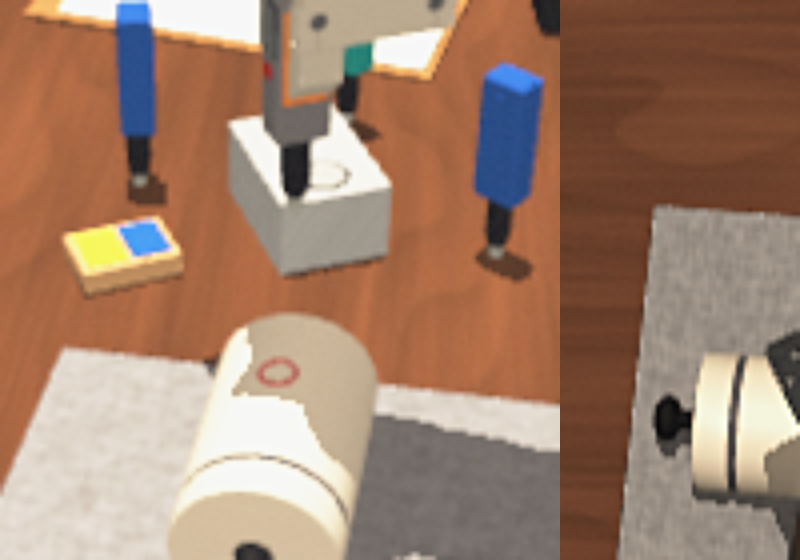

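The side view has the ring at (279.5,218) and the nose end at (284,174). Both sit about 1.6 px right of prediction, so that camera bias cancels and the target TCP is (0.5365, −0.012). I'll move over the spot and stop just above it.

Emit:
{"fn": "step_arm", "kwargs": {"steps": [[0,15,0,0,0,0],[0,20,0,0,0,0],[0,20,0,0,0,0],[0,13,0,0,0,0],[0,6,0,0,0,0],[0,0,-10,0,0,0],[0,0,-12,0,0,0],[0,0,-8,0,0,0],[0,0,-5,0,0,0],[0,0,-3,0,0,0],[0,0,0,0,0,0],[0,0,0,0,0,0],[0,0,0,0,0,0]]}}

```text
clock: 11.25
position: [0.5369, -0.0124, 0.1702]
ee_rot: [-0.713, 3.059, -0.0]
force: [0.7, -0.6, -2.5]
width: 0.239
gripper_force: 25.0
```

```bash
python3 - <<'E'
from sr import *
np.set_printoptions(precision=4,suppress=True)
o=observe(); print(o["position"],o["force"])
im=cams.get_image("side")
cv2.imwrite("pics/c6.png",cv2.resize(im[180:240,240:320,::-1],None,fx=9,fy=9,interpolation=cv2.INTER_CUBIC))
print("tip",proj("side",o["position"]-[0,0,.073]),"foot of tip on surface",proj("side",[*o["position"][:2],.087]))
E
```

```text
[ 0.5369 -0.0124  0.1702] [ 0.7406 -0.5578 -2.4574]
tip [277.8751 214.2858] foot of tip on surface [277.7948 218.381 ]
```

View pics/c6.png

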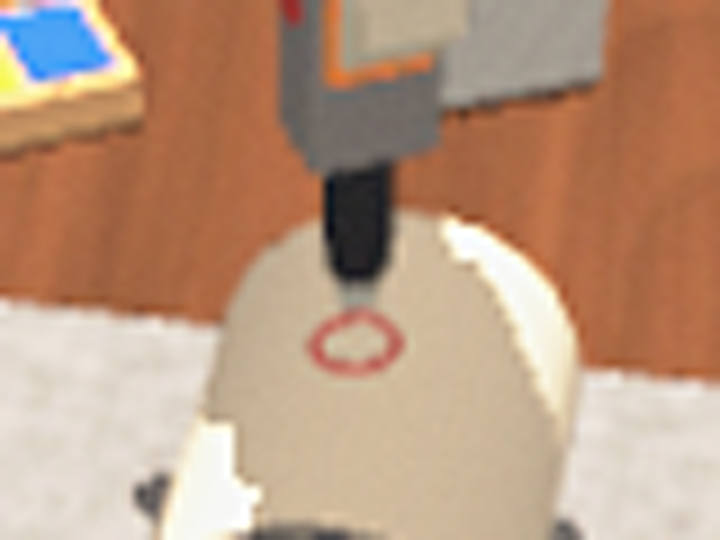

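The sleeve tip at (279.7,214) is right above the ring centre at (279.4,218), as predicted. I'll press gently.

Emit:
{"fn": "step_arm", "kwargs": {"steps": [[0,0,-3,0,0,0],[0,0,-2,0,0,0],[0,0,-2,0,0,0],[0,0,-1,0,0,0],[0,0,-0.7,0,0,0],[0,0,-0.7,0,0,0],[0,0,-0.7,0,0,0],[0,0,-0.7,0,0,0],[0,0,-0.7,0,0,0],[0,0,-0.7,0,0,0],[0,0,-0.7,0,0,0],[0,0,-0.7,0,0,0],[0,0,0,0,0,0],[0,0,0,0,0,0],[0,0,0,0,0,0],[0,0,0,0,0,0],[0,0,0,0,0,0]]}}

```text
clock: 12.72
position: [0.5366, -0.0121, 0.1562]
ee_rot: [-0.713, 3.059, -0.0]
force: [-0.2, -0.6, 0.9]
width: 0.242
gripper_force: 25.0
```

```bash
python3 - <<'E'
from sr import *
np.set_printoptions(precision=4,suppress=True)
o=observe(); print(o["position"],o["force"])
im=cams.get_image("side")
F=[]
for k in range(8): cams.get_image("side"); F.append(observe()["force"]) 
print(np.mean(F,0),np.std(F,0),observe()["position"])
cv2.imwrite("pics/c7.png",cv2.resize(im[180:240,240:320,::-1],None,fx=9,fy=9,interpolation=cv2.INTER_CUBIC))
E
```

```text
[ 0.5366 -0.0121  0.1562] [-0.1548 -0.6382  0.9199]
[0.4249 0.0336 1.0845] [0.4759 0.5531 0.3586] [ 0.5365 -0.0121  0.1562]
```

View pics/c7.png

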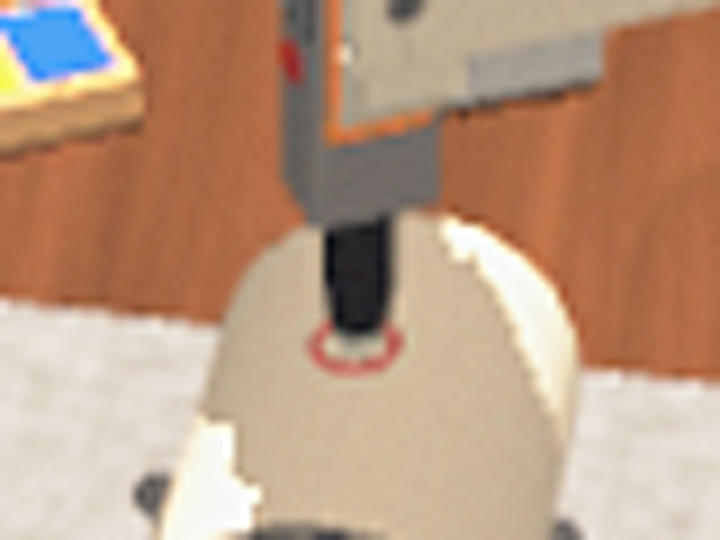

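The tip is inside the ring and the sleeve is about half in: 2.2 N net, which matches roughly 3 mm. The canister hasn't moved.

```bash
python3 -c "
from cell import job,observe
print(job.sign_off(),observe()['clock'])"
```

```text
the job is handed in; nothing more can be done
the job is handed in; nothing more can be done
```

I rolled the canister until the ringed spot was about 3° from the top, and the gauge now holds inside the ring with its sleeve about 3 mm in at about 2 N (estimated); the job is handed in at about 13 s, and sign-off gave no verdict.

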